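# Throw the jig's toggle clamp over centre with an extension tube

### The job

Clamp the board in the jig: slip the steel extension tube over the clamp's short handle until it is fully home against the collar, and with it swing the handle past the dead point until the clamp rests on its stop and holds the board against the fence. Then draw the tube off and lay it gently flat on the bench, clear of the jig. Work the clamp only through the tube, keep the hand off the jig and the clamp, push no harder than the throw needs and do not wrench the handle against its stop, and leave the other things alone.

Things in the scene. Friction and masses are not known exactly. Their poses are not given: they have to be found in the camera images.
- jig: Fixed plywood base, 18 mm thick, with a flat-mounted toggle clamp. Origin on the bench under the clamp's vertical pivot; x = direction the clamp pushes (away from the robot), z up. Base x -45 to 190, y -120 to 120 mm. Fence across the far end: near face x 144, top 63 mm above the bench. Steel guide block x 66 to 76, 56 mm high; plunger along x at height 40. Pivot hub 30 mm across, top 70 mm high.
- handle (a joint): Handle angle about the pivot, rad, counter-clockwise from above: 0 open (start), dead point 1.20, stop 1.24 (stays unheld). At q it points to pi - 0.7 + q from the jig's x axis: towards the robot, left when open, right when clamped. A spring swings it back open before the dead point: torque 0 at 0, 1.8 N m near 0.6, 0 at 1.20; beyond, it pulls on to the stop with 0.2 N m.
- handle_collar (a point): Centre of the outer face of the handle's collar (28 mm across), 35 mm from the pivot axis, 60 mm above the bench. Its x axis points out along the handle, z up. The tube is fully home when its mouth touches this face. The clamp takes no more than 60 N from the tube; wedging the tube askew on the handle, or driving on once it is on its stop, soon passes that.
- handle_tip (a point): Outer end of the handle: a round steel stub 12 mm in diameter, level, 60 mm above the bench, 85 mm from the pivot axis, 50 mm beyond the collar's face; the last 8 mm taper to 6 mm diameter. Same axes as handle_collar.
- tube: Loose square steel tube, 200 long, 28 x 28 mm outside, bore 22 x 22, about 0.35 kg evenly spread, flat on the bench. Origin: centre of its underside; x axis along it to the open mouth, z up. The other end (60 mm) has a black rubber cover and is closed. The bore has 5 mm play all round on the handle, so the handle lags the tube by 0.05 to 0.2 rad when pushed.
- tube_mouth (a point): Centre of the tube's open mouth, on its axis, 100 mm from the tube's middle, 14 mm above its underside; same axes as the tube.
- board: Loose pale board 45 x 300 x 38 mm on the jig's base (18 mm above the bench) between the clamp's nose and the fence, long side along the fence, starting 3 to 8 mm short of it; the nose pushes it home when the clamp is thrown. Origin: centre of its underside, at jig x = 121.5 mm when against the fence. x axis across its width.
- glue: Bystander: white glue bottle, 60 mm diameter, 170 mm tall, origin at the centre of its base.
- tape: Bystander: grey tape measure 75 x 45 x 70 mm standing on the bench, origin at the centre of its underside.
- offcut: Bystander: wooden offcut 90 x 65 x 38 mm, origin at the centre of its underside.
- nose: Round rubber nose of the clamp's plunger, 24 mm across, 10 thick, 40 mm above the bench on the jig's x axis; sprung, it pushes the board with about 10 N once clamped. Origin on the bench level under its rear face; moves 17 mm along the jig's x.
Mind the look-alikes: they are no part of the job. There is more than one size of the tube; the one meant has the size given above.

How it is judged:
On the way, in this order (a step that is already met when the one before it is completed fails the run):
1. the tube is fully home on the handle (mouth within 8 mm of the collar) while the clamp is still open (distance between tube_mouth and handle_collar below 0.008 m and angle between the x axis of tube_mouth and the x axis of handle_collar, either way round below 0.15 rad and value of joint handle below 0.3 rad), for 0.2 s.
2. the handle is on its stop past the dead point with the tube still on it (value of joint handle above 1.225 rad and distance between tube_mouth and handle_collar below 0.025 m), for 0.1 s.
At the end, for the whole second after the job is handed in: Handle on its stop past the dead point (over 1.225 rad); board square against the fence (within 3 mm, 0.02 rad), pressed by the nose with over 3 N; tube at rest flat on the bench (underside within 6 mm, tilt under 0.05 rad), not touching the jig or clamp (value of joint handle above 1.225 rad and x of board in the frame of jig above 0.1185 m and angle between the x axis of board and the x axis of jig, either way round below 0.02 rad and contact force between nose and board above 3 N and height (world z) of tube below 0.006 m and angle between tube's own z axis and vertical below 0.05 rad and contact force between tube and jig below 0.1 N and linear speed of tube below 0.02 m/s).
It fails at once if the hand or arm touches the jig, clamp or board (contact force between any of the fingers, the arm and jig above 1 N or contact force between any of the fingers, the arm and board above 1 N).
It fails at once if the tube presses on the clamp or jig with more than 60 N (contact force between tube and jig above 60 N).
It fails at once if the tube is dropped or flung (faster than 1.2 m/s) (linear speed of tube above 1.2 m/s).
It fails at once if a bystander is moved by more than 15 mm (distance of any of glue, tape, offcut from where it was at the start of the episode above 0.015 m).
It also fails if it takes over 72 s, if anything falls off the work surface, if the arm or the gripper's body presses on something with over 40 N, if the wrist force passes 120 N, or if a joint passes its speed limit or range.

### The arm

A 7-joint arm with a two-finger parallel gripper is mounted at the origin on the work surface. World frame = base frame: x ahead of the robot, y to its left, z up, the work surface at z = 0. Lengths are in m, angles in rad, forces in N, time in s.
With the tool pointing down it reaches from about 0.4 to 0.875 m from the base axis. Payload 19.3 kg.
Tool frame: the origin (TCP) lies at the very end of the fingers, on their centre line; the grasp point (between the pads) lies 19 mm behind it; z points along the fingers, y is the line along which they close (so a half turn about z gives the same grasp; the last joint's range is limited). The gripper opens to 85 mm and grips with 20 to 120 N. Pads are 22 mm wide; open, the fingers measure 114 mm over their backs; the gripper's body (76 mm by 85 mm) begins 54 mm behind the grasp point. The pads swing forward as they close: fully open they stand 13 mm farther back than shut.
Start: joints at [1.152, 0.521, -0.036, 1.599, 0.021, 1.021, -0.113], TCP at [0.214, -0.587, 0.231] pointing down, gripper open.
Joint ranges: [-2.91, 2.91], [-0.3, 2.13], [-1.5, 1.42], [0.17, 2.43], [-1.26, 4.41], [0.16, 1.93], [-2.52, 2.52]. Speed limits (rad/s): [1.89, 1.89, 2.39, 2.39, 3.01, 3.01, 3.01].

### API

Orientations are given as [roll, pitch, yaw] about the fixed x, y, z axes, in that order (R = Rz(yaw) Ry(pitch) Rx(roll)).
In Python, from workcell import monitor, optics, job_done gives the robot as it stands.
- The arm moves only by the shell command python3 -m handwheel 'ROWS' [FORCE]. ROWS is JSON, a list of rows, each an object of numbers: "dx", "dy", "dz": the shift along the tool's x, y, z in cm; "wx", "wy", "wz": the turn, a rotation vector about the tool's x, y, z in rad; "claw": the opening in per cent of the stroke, from 0 (shut) to 100 (fully open). A call has 1 to 8 rows; each row shifts and turns the commanded pose from where the row before left it, along the tool's axes as they then stand; what a row does not reach is not made up. A row lasts 1/8 s, in which the tool goes at most 62.5 mm and 10.7 degrees, less where a joint would pass 70% of its speed; a pose out of reach is approached as far as the arm can. A call with a gripper value outside its range is refused whole. The fingers move at their own pace and stop on an object; FORCE is the grip in N (left out, the last holds). Time passes only in rows, so rows that do not move let the fingers close. It gives the time, the measured TCP pose, the force, the opening and the grip force at its end, in the units of the state.
- monitor.observe(): the state, without advancing time (a new reading comes with each control period).
- optics.grab_frame(name): name is "scene" or "top"; returns a dict with "frame" (384x512x3 uint8, blue, green, red), "fovy" (degrees; the focal length in pixels is half the picture's height over the tangent of half this angle, whatever the lens; pixels are square), "cx", "cy" (the principal point, pixels), "R" (3x3) and "t" (3): a world point X has camera coordinates R X + t. Camera axes: x right, y down, z forward; pixel columns grow to the right and rows downward; lengths in m; the calibration is good to about 2 mm. A picture is of the moment at which its call begins. There is no depth.
- job_done(): hands the job in; it is judged then, once.
Trained networks look in the newest picture that a camera, given by its name, has taken for a name from the list of things; names that differ only in an ending like _2 or _b are one class to them, and where a whole thing is asked for, a point or a joint stands for the part that bears it (a point fixed in the world has none). Each returns a list of dicts, best first, with "p" (0 to 1); they miss things now and then, are a little off and sometimes report something else, mostly with a low value. They report only what shows in the picture. A call takes as long as a camera call. They do not tell look-alikes from the thing itself.
- optics.masks_of(name, camera): "region" (384x512 bool, what is visible of it) and "rect" ([left, top, width, height] in pixels, round what is visible of it).
The state is a dict: "clock": time; "qpos": joint angles; "qd": joint speeds; "joint_efforts": joint torques, N m; "position": TCP position; "tool_rot": TCP orientation; "force": force on the tool from outside, world axes, zero at the start; "moment": the same for the moment, N m; "grip_width": finger opening in m; "finger_force": force on a finger pad.
Only numpy, scipy, OpenCV 4.12 (cv2) and the standard library are available. Lean on these libraries where they do the work, as an engineer would, in place of code of your own. Each camera call takes 0.05 s, during which the arm holds its last target. There are 200 camera calls.

## Working session

There is one attempt and no reset: what is moved stays moved. The work goes in short steps, Python scripts to look and compute and a shell command to move; the robot and the scene stay as the last step left them, time stands still between calls to the robot, and variables do not carry over. Pictures are saved under pics/ and viewed, at most 10 in all, crops included, and the job is handed in when it is done.

```bash
mkdir -p pics
cat > h.py <<'E'
import numpy as np, cv2, pickle
from workcell import monitor, optics
def cam(n):
    f=optics.grab_frame(n); f['R']=np.array(f['R']); f['t']=np.array(f['t']); f['f']=192/np.tan(np.radians(f['fovy'])/2); return f
def ray(f,uv,z):
    d=f['R'].T@np.array([(uv[0]-f['cx'])/f['f'],(uv[1]-f['cy'])/f['f'],1]); c=-f['R'].T@f['t']
    return c+d*(z-c[2])/d[2]
def proj(f,X):
    p=f['R']@np.array(X)+f['t']; return p[:2]/p[2]*f['f']+[f['cx'],f['cy']]
E
python3 - <<'E'
from h import *
s=monitor.observe(); print(s['clock'],s['position'],s['tool_rot'],s['grip_width'])
for n in('top','scene'):
    f=cam(n); cv2.imwrite(f'pics/{n}0.png',f['frame']); pickle.dump(f,open(n+'0.pkl','wb')); print(n,-f['R'].T@f['t'],f['fovy'],f['R'].round(3).tolist())
    for k in('tube','handle_collar','board','jig','glue','tape','offcut','nose'):
        for m in optics.masks_of(k,n):
            if m['p']>.3: 
                c=np.argwhere(m['region']).mean(0)[::-1]; print(n,k,round(m['p'],2),m['rect'],c.round(1),ray(f,c,.02).round(3))
E
```

```text
0.0 [ 0.21344825 -0.58704706  0.23069549] [-3.14040432e+00  7.46469891e-05  3.48812972e-01] 0.0853200292211769
top [ 0.46004173 -0.00602287  1.25889558] 45.55288292471795 [[0.014, -1.0, 0.005], [-0.999, -0.014, -0.038], [0.038, -0.004, -0.999]]
top tube 0.9 [343.8, 265.1, 56.6, 25.3] [370.1 277. ] [ 0.265 -0.334  0.02 ]
top tube 0.85 [336.0, 164.9, 17.7, 76.0] [344.  201.2] [ 0.468 -0.262  0.02 ]
top tube 0.64 [249.9, 138.6, 26.6, 30.6] [263.7 152.5] [ 0.597 -0.043  0.02 ]
top tube 0.63 [370.1, 191.5, 54.1, 22.3] [397.5 203.3] [ 0.464 -0.408  0.02 ]
top handle_collar 0.65 [247.4, 138.5, 32.2, 33.8] [264.3 152. ] [ 0.598 -0.045  0.02 ]
top board 0.72 [223.6, 91.5, 109.0, 21.8] [276.6 103.7] [ 0.731 -0.077  0.02 ]
top jig 0.89 [225.8, 78.8, 93.1, 90.0] [269.9 127. ] [ 0.667 -0.059  0.02 ]
top glue 0.94 [62.2, 128.8, 39.6, 22.6] [ 82.3 140.9] [0.621 0.45  0.02 ]
top tape 0.93 [409.1, 128.2, 24.2, 31.6] [419.3 144.4] [ 0.625 -0.467  0.02 ]
top tape 0.34 [66.8, 176.1, 48.5, 38.2] [ 90.6 193.8] [0.478 0.424 0.02 ]
top offcut 0.57 [67.1, 174.7, 46.3, 38.4] [ 90.3 194.2] [0.477 0.424 0.02 ]

[... 392 characters left out ...]
 0.61 [215.4, 206.7, 33.9, 9.0] [227.8 210.3] [ 0.577 -0.062  0.02 ]
scene board 0.9 [142.7, 205.0, 95.5, 77.7] [189.3 242.9] [ 0.721 -0.078  0.02 ]
scene jig 0.69 [138.3, 189.4, 127.3, 107.0] [203.5 238.7] [ 0.688 -0.056  0.02 ]
scene jig 0.63 [211.5, 208.6, 37.3, 9.1] [226.9 210.5] [ 0.579 -0.063  0.02 ]
scene glue 0.62 [361.4, 296.2, 35.8, 45.1] [380.1 319. ] [0.594 0.431 0.02 ]
scene tape 0.95 [98.9, 133.4, 32.1, 29.4] [114.3 150.3] [ 0.62  -0.474  0.02 ]
scene offcut 0.56 [379.2, 261.0, 37.3, 40.7] [398.3 282. ] [0.479 0.421 0.02 ]
scene nose 0.59 [193.0, 232.8, 10.6, 6.1] [199.1 235.7] [ 0.688 -0.072  0.02 ]
scene nose 0.5 [175.4, 132.0, 47.6, 47.7] [197.8 154.8] [ 0.477 -0.261  0.02 ]
```

Run:
```python
from h import *
f=pickle.load(open('top0.pkl','rb')); a=f['frame'][70:300,200:450]; cv2.imwrite('pics/c1.png',cv2.resize(a,None,fx=2.6,fy=2.6,interpolation=2)) 
f=pickle.load(open('scene0.pkl','rb')); a=f['frame'][80:310,90:290]; cv2.imwrite('pics/c2.png',cv2.resize(a,None,fx=2.6,fy=2.6,interpolation=2))
```

```text
(no output)
```

View pics/c1.png

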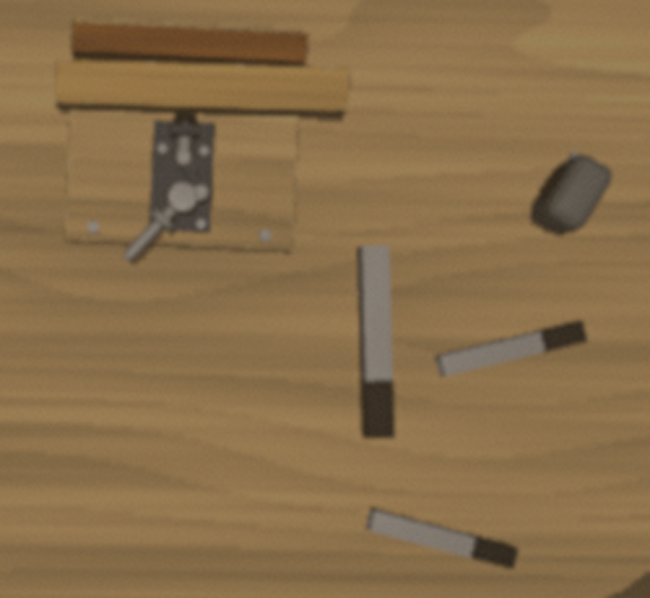

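View pics/c2.png

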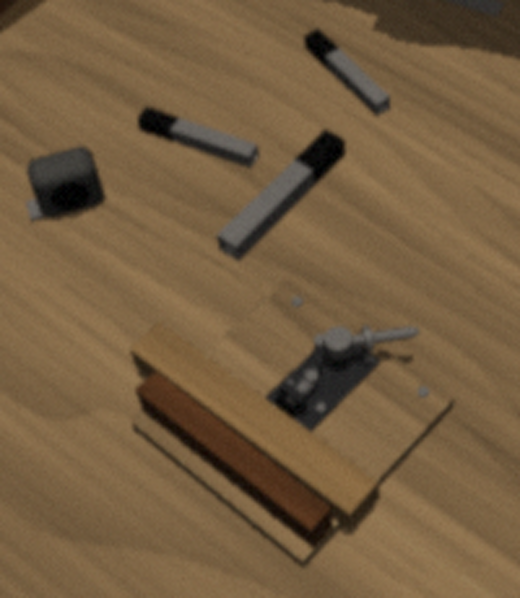

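The top crop shows the big tube (about 200 mm) at crop (376,340), mouth at (373,247), with two shorter look-alikes to its right and below. The hub is at (182,196), the handle tip at (130,258). The scene crop shows the hub at (340,341) and the tip at (415,331).

Run:
```python
from h import *
from scipy.optimize import least_squares
T=pickle.load(open('top0.pkl','rb'));S=pickle.load(open('scene0.pkl','rb'))
t=lambda x,y:np.array([200+(x+.5)/2.6-.5,70+(y+.5)/2.6-.5]); s=lambda x,y:np.array([90+(x+.5)/2.6-.5,80+(y+.5)/2.6-.5])
for n,p,z in[('hub',t(182,195),.07),('tip',t(130,258),.06),('collar',t(163,214),.06),('nearL',t(65,241),.018),('nearR',t(293,250),.018),('fenceL',t(73,22),.063),('fenceR',t(307,35),.063),('bL',t(56,62),.056),('bR',t(349,72),.056),('bRn',t(343,115),.018)]: print('T',n,ray(T,p,z).round(4))
for n,p,z in[('hub',s(340,337),.07),('tip',s(415,331),.06),('collar',s(369,338),.06),('nearL',s(453,403),.018)]: print('S',n,ray(S,p,z).round(4))
# tube: blob fit in gray (unsaturated) colours
for f,roi,z in((T,(155,330,250,358),.028),):
    y0,x0,y1,x1=roi; im=f['frame'][y0:y1,x0:x1]; hsv=cv2.cvtColor(im,cv2.COLOR_BGR2HSV)
    m=((hsv[...,1]<75)|(hsv[...,2]<60)).astype(np.uint8); n,l,st,c=cv2.connectedComponentsWithStats(m); k=1+st[1:,4].argmax()
    pts=np.argwhere(l==k)[:,::-1]+[x0,y0]; r=cv2.minAreaRect(pts.astype(np.float32)); print(r)
    w=np.array([ray(f,p,z)[:2] for p in cv2.boxPoints(r)]); print(w.round(4))
for p in [t(373,246),t(378,437),t(376,381)]: print(ray(T,p,.028).round(4))
```

```text
T hub [ 0.6122 -0.057   0.07  ]
T tip [ 0.5488 -0.0057  0.06  ]
T collar [ 0.5939 -0.0385  0.06  ]
T nearL [0.5687 0.0625 0.018 ]
T nearR [ 0.5627 -0.1762  0.018 ]
T fenceL [0.7878 0.0556 0.063 ]
T fenceR [ 0.7781 -0.1823  0.063 ]
T bL [0.7483 0.0726 0.056 ]
T bR [ 0.7425 -0.2266  0.056 ]
T bRn [ 0.7058 -0.2275  0.018 ]
S hub [ 0.6106 -0.0577  0.07  ]
S tip [ 0.5521 -0.0049  0.06  ]
S collar [ 0.5884 -0.0375  0.06  ]
S nearL [0.5771 0.0649 0.018 ]
((344.3739318847656, 200.0893096923828), (72.05630493164062, 11.595268249511719), 88.36341857910156)
[[ 0.5672 -0.2428]
 [ 0.5686 -0.2741]
 [ 0.3747 -0.2808]
 [ 0.3734 -0.2497]]
[ 0.5672 -0.258   0.028 ]
[ 0.3696 -0.2644  0.028 ]
[ 0.4273 -0.262   0.028 ]
```

```bash
cat >> h.py <<'E'
from scipy.spatial.transform import Rotation as Ro
def st():
    s=monitor.observe(); return s,np.array(s['position']),Ro.from_euler('xyz',s['tool_rot'])
def to(p,yaw,pitch=0):
    "total wz first, then cm in the turned tool frame"
    s,x,R=st(); T=Ro.from_euler('xyz',[np.pi,pitch,yaw]); print('w',(R.inv()*T).as_rotvec().round(4),'d cm after turn',(100*T.inv().apply(np.array(p)-x)).round(2))
def show():
    s,x,R=st(); print(round(s['clock'],2),'p',x.round(4),'rot',np.round(s['tool_rot'],4),'F',np.round(s['force'],1),'M',np.round(s['moment'],2),'g',round(s['grip_width'],4),s['finger_force'],'q',np.round(s['qpos'],2))
E
python3 -c "
from h import *
to([.4135,-.2635,.10],.034)"
```

```text
w [ 0.     -0.      0.3148] d cm after turn [ 21.08 -31.69  13.13]
```

```bash
python3 -m handwheel '[{"wz":0.1574,"claw":62},{"wz":0.1574},{"dx":3.5,"dy":-5},{"dx":3.5,"dy":-5},{"dx":3.5,"dy":-5},{"dx":3.5,"dy":-5},{"dx":3.5,"dy":-5},{"dx":3.5,"dy":-5,"dz":3}]' 80; python3 -m handwheel '[{"dy":-1.7,"dz":3},{"dz":4},{"dz":3},{}]'; python3 -c "
from h import *
show();to([.4135,-.2635,.05],.034)
f=cam('top');cv2.imwrite('pics/g1.png',cv2.resize(f['frame'][140:290,280:430],None,fx=4,fy=4,interpolation=2))"
```

```text
0.9 p [ 0.2136 -0.5874  0.2313] rot [ 3.1416 -0.      0.3488] F [ 0.8  0.2 -1. ] M [-0.01 -0.04 -0.02] g 0.0855 0.0 q [ 1.15  0.52 -0.04  1.6   0.02  1.02 -0.11]
w [ 0.     -0.      0.3148] d cm after turn [ 21.08 -31.69  18.13]schema error: expected keys dx, dy, dz, wx, wy, wz, claw
schema error: expected keys dx, dy, dz, wx, wy, wz, claw
```

View pics/g1.png

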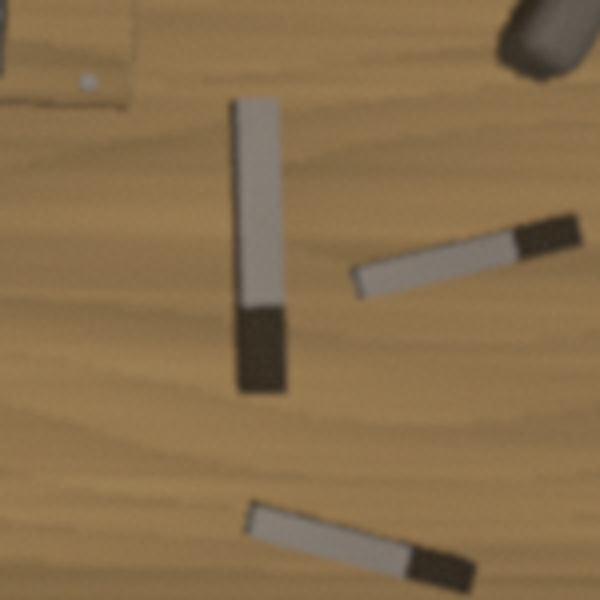

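The picture shows no arm motion, because the rows need every key. The tube is unchanged, mouth at crop (258,98) and rear at (262,393).

```bash
python3 -m handwheel '[{"dx":0,"dy":0,"dz":0,"wx":0,"wy":0,"wz":0.1574,"claw":62},{"dx":0,"dy":0,"dz":0,"wx":0,"wy":0,"wz":0.1574,"claw":62},{"dx":3.5,"dy":-5,"dz":0,"wx":0,"wy":0,"wz":0,"claw":62},{"dx":3.5,"dy":-5,"dz":0,"wx":0,"wy":0,"wz":0,"claw":62},{"dx":3.5,"dy":-5,"dz":0,"wx":0,"wy":0,"wz":0,"claw":62},{"dx":3.5,"dy":-5,"dz":0,"wx":0,"wy":0,"wz":0,"claw":62},{"dx":3.5,"dy":-5,"dz":0,"wx":0,"wy":0,"wz":0,"claw":62},{"dx":3.5,"dy":-5,"dz":3,"wx":0,"wy":0,"wz":0,"claw":62}]' 80
python3 -m handwheel '[{"dx":0,"dy":-1.7,"dz":3,"wx":0,"wy":0,"wz":0,"claw":62},{"dx":0,"dy":0,"dz":4,"wx":0,"wy":0,"wz":0,"claw":62},{"dx":0,"dy":0,"dz":3,"wx":0,"wy":0,"wz":0,"claw":62},{"dx":0,"dy":0,"dz":0,"wx":0,"wy":0,"wz":0,"claw":62}]'; python3 -c "
from h import *
show();to([.4135,-.2635,.003],.034)
f=cam('scene');cv2.imwrite('pics/g2.png',cv2.resize(f['frame'][40:190,120:270],None,fx=4,fy=4,interpolation=2))"
```

```text
clock: 1.95
position: [0.4125, -0.2833, 0.205]
tool_rot: [3.14, -0.003, 0.034]
force: [1.0, -0.9, -0.8]
grip_width: 0.053
finger_force: 0.0
clock: 2.45
position: [0.4091, -0.267, 0.1025]
tool_rot: [-3.14, 0.003, 0.034]
force: [0.4, 0.7, 0.5]
grip_width: 0.0528
finger_force: 0.0
2.45 p [ 0.4091 -0.267   0.1025] rot [-3.14e+00  2.80e-03  3.42e-02] F [0.4 0.7 0.5] M [ 0.02  0.03 -0.  ] g 0.0528 0.0 q [ 0.5   0.51 -0.06  2.06  0.05  0.58 -1.13]
w [-0.0016  0.0028  0.0002] d cm after turn [ 0.45 -0.34  9.95]
```

View pics/g2.png

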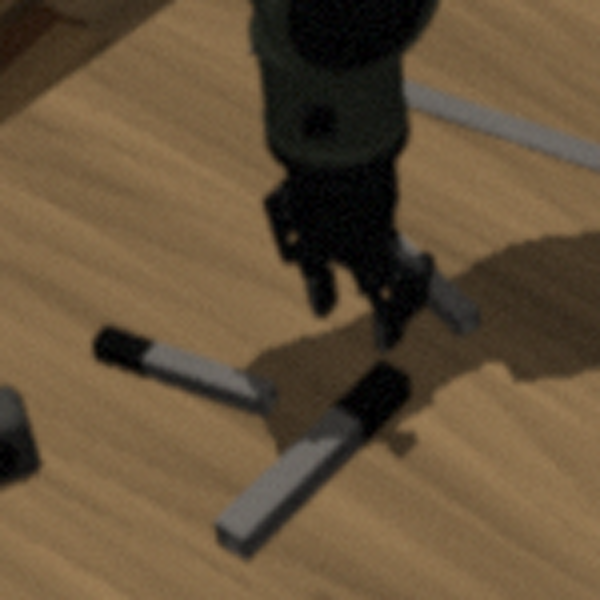

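The fingers stand above the black rear end of the tube at crop (380,390), and they are aligned with it. Later yaws would take the last joint past its range, so I turn the hand half a turn first, which gives the same grasp.

```bash
R='ignored'; python3 -m handwheel '[{"dx":0,"dy":0,"dz":0,"wx":0,"wy":0,"wz":-0.175,"claw":62},{"dx":0,"dy":0,"dz":0,"wx":0,"wy":0,"wz":-0.175,"claw":62},{"dx":0,"dy":0,"dz":0,"wx":0,"wy":0,"wz":-0.175,"claw":62},{"dx":0,"dy":0,"dz":0,"wx":0,"wy":0,"wz":-0.175,"claw":62},{"dx":0,"dy":0,"dz":0,"wx":0,"wy":0,"wz":-0.175,"claw":62},{"dx":0,"dy":0,"dz":0,"wx":0,"wy":0,"wz":-0.175,"claw":62},{"dx":0,"dy":0,"dz":0,"wx":0,"wy":0,"wz":-0.175,"claw":62},{"dx":0,"dy":0,"dz":0,"wx":0,"wy":0,"wz":-0.175,"claw":62}]' >/dev/null
python3 -m handwheel '[{"dx":0,"dy":0,"dz":0,"wx":0,"wy":0,"wz":-0.175,"claw":62},{"dx":0,"dy":0,"dz":0,"wx":0,"wy":0,"wz":-0.175,"claw":62},{"dx":0,"dy":0,"dz":0,"wx":0,"wy":0,"wz":-0.175,"claw":62},{"dx":0,"dy":0,"dz":0,"wx":0,"wy":0,"wz":-0.175,"claw":62},{"dx":0,"dy":0,"dz":0,"wx":0,"wy":0,"wz":-0.175,"claw":62},{"dx":0,"dy":0,"dz":0,"wx":0,"wy":0,"wz":-0.175,"claw":62},{"dx":0,"dy":0,"dz":0,"wx":0,"wy":0,"wz":-0.175,"claw":62},{"dx":0,"dy":0,"dz":0,"wx":0,"wy":0,"wz":-0.175,"claw":62}]' > /dev/null
python3 -m handwheel '[{"dx":0,"dy":0,"dz":0,"wx":0,"wy":0,"wz":-0.17,"claw":62},{"dx":0,"dy":0,"dz":0,"wx":0,"wy":0,"wz":-0.17,"claw":62},{"dx":0,"dy":0,"dz":0,"wx":0,"wy":0,"wz":0,"claw":62},{"dx":0,"dy":0,"dz":0,"wx":0,"wy":0,"wz":0,"claw":62}]'; python3 -c "
from h import *
show();to([.418,-.2633,.003],.034+np.pi)"
```

```text
clock: 5.0
position: [0.4101, -0.2682, 0.1044]
tool_rot: [-3.14, 0.0, -3.114]
force: [0.5, 0.4, -0.3]
grip_width: 0.0529
finger_force: 0.0
5.0 p [ 0.4101 -0.2682  0.1044] rot [-3.1402e+00  2.0000e-04 -3.1138e+00] F [ 0.5  0.4 -0.3] M [ 0.02 -0.02 -0.02] g 0.0529 0.0 q [ 1.1   0.65 -0.88  2.03  0.7   0.8   1.4 ]
w [-0.0014  0.0002 -0.0062] d cm after turn [-0.81  0.46 10.14]
```

```bash
python3 -m handwheel '[{"dx":-0.8,"dy":0.46,"dz":2,"wx":0,"wy":0,"wz":-0.006,"claw":62},{"dx":0,"dy":0,"dz":3,"wx":0,"wy":0,"wz":0,"claw":62},{"dx":0,"dy":0,"dz":2,"wx":0,"wy":0,"wz":0,"claw":62},{"dx":0,"dy":0,"dz":1,"wx":0,"wy":0,"wz":0,"claw":62},{"dx":0,"dy":0,"dz":0.5,"wx":0,"wy":0,"wz":0,"claw":62},{"dx":0,"dy":0,"dz":0.5,"wx":0,"wy":0,"wz":0,"claw":62},{"dx":0,"dy":0,"dz":0,"wx":0,"wy":0,"wz":0,"claw":62},{"dx":0,"dy":0,"dz":0,"wx":0,"wy":0,"wz":0,"claw":62}]'; python3 -c "
from h import *
for i in range(3): show()
to([.418,-.2633,.003],.034+np.pi)"
```

```text
clock: 6.0
position: [0.418, -0.2629, 0.014]
tool_rot: [-3.141, 0.0, -3.103]
force: [0.7, -0.4, 0.6]
grip_width: 0.0529
finger_force: 0.0
6.0 p [ 0.418  -0.2629  0.014 ] rot [-3.1413e+00  3.0000e-04 -3.1035e+00] F [ 0.7 -0.4  0.6] M [-0.03 -0.03  0.04] g 0.0529 0.0 q [ 0.98  0.79 -0.73  2.05  0.9   0.65  1.24]
6.0 p [ 0.418  -0.2629  0.014 ] rot [-3.1413e+00  3.0000e-04 -3.1035e+00] F [ 0.7 -0.4  0.6] M [-0.03 -0.03  0.04] g 0.0529 0.0 q [ 0.98  0.79 -0.73  2.05  0.9   0.65  1.24]
6.0 p [ 0.418  -0.2629  0.014 ] rot [-3.1413e+00  3.0000e-04 -3.1035e+00] F [ 0.7 -0.4  0.6] M [-0.03 -0.03  0.04] g 0.0529 0.0 q [ 0.98  0.79 -0.73  2.05  0.9   0.65  1.24]
w [-0.0003  0.0003  0.0041] d cm after turn [-0.   -0.04  1.1 ]
```

Descend the last centimetre and close.

```bash
python3 -m handwheel '[{"dx":0,"dy":0,"dz":0.5,"wx":0,"wy":0,"wz":0,"claw":62},{"dx":0,"dy":0,"dz":0.4,"wx":0,"wy":0,"wz":0,"claw":62},{"dx":0,"dy":0,"dz":0,"wx":0,"wy":0,"wz":0,"claw":62},{"dx":0,"dy":0,"dz":0,"wx":0,"wy":0,"wz":0,"claw":20},{"dx":0,"dy":0,"dz":0,"wx":0,"wy":0,"wz":0,"claw":20},{"dx":0,"dy":0,"dz":0,"wx":0,"wy":0,"wz":0,"claw":20},{"dx":0,"dy":0,"dz":0,"wx":0,"wy":0,"wz":0,"claw":10},{"dx":0,"dy":0,"dz":0,"wx":0,"wy":0,"wz":0,"claw":0}]' 90; python3 -c "
from h import *
show()"
```

```text
clock: 7.0
position: [0.418, -0.2631, 0.0052]
tool_rot: [-3.141, 0.0, -3.104]
force: [-2.0, -1.7, 10.0]
grip_width: 0.0263
finger_force: 89.3
7.0 p [ 0.418  -0.2631  0.0052] rot [-3.1408e+00  4.0000e-04 -3.1036e+00] F [-2.  -1.7 10. ] M [-0.24  0.41 -0.21] g 0.0263 89.27307039499283 q [ 0.97  0.8  -0.72  2.05  0.92  0.64  1.23]
```

```bash
python3 -m handwheel '[{"dx":0,"dy":0,"dz":-0.5,"wx":0,"wy":0,"wz":0,"claw":0},{"dx":0,"dy":0,"dz":-1.5,"wx":0,"wy":0,"wz":0,"claw":0},{"dx":0,"dy":0,"dz":-3,"wx":0,"wy":0,"wz":0,"claw":0},{"dx":0,"dy":0,"dz":-3,"wx":0,"wy":0,"wz":0,"claw":0},{"dx":0,"dy":0,"dz":-3,"wx":0,"wy":0,"wz":0,"claw":0},{"dx":0,"dy":0,"dz":-1.5,"wx":0,"wy":0,"wz":0,"claw":0},{"dx":0,"dy":0,"dz":0,"wx":0,"wy":0,"wz":0,"claw":0}]' 110
python3 - <<'E'
from h import *
show()
for n,h in(('top',(.6114,-.0573)),('scene',(.6114,-.0573))):
    f=pickle.load(open(n+'0.pkl','rb')); im=cv2.resize(f['frame'],None,fx=4,fy=4,interpolation=cv2.INTER_CUBIC); hsv=cv2.cvtColor(im,cv2.COLOR_BGR2HSV).astype(int)
    P=[]
    c=proj(f,[.57,-.02,.06])
    for v in range(int(4*c[1])-90,int(4*c[1])+90):
        for u in range(int(4*c[0])-90,int(4*c[0])+90):
            w=ray(f,((u+.5)/4-.5,(v+.5)/4-.5),.06)[:2]-h; r=np.hypot(*w); a=np.arctan2(w[1],-w[0])
            if .04<r<.09 and .4<a<1.1 and hsv[v,u,1]<70 and hsv[v,u,2]>90: P.append([r,a,*w])
    P=np.array(P); print(n,len(P))
    for r0 in np.arange(.04,.09,.005):
        q=P[(P[:,0]>=r0)&(P[:,0]<r0+.005)]
        if len(q): print(round(r0,3),len(q),q[:,1].mean().round(3),q[:,2:].mean(0).round(4))
    q=P[(P[:,0]>.05)&(P[:,0]<.08)][:,2:]; print('line',cv2.fitLine(q.astype(np.float32),cv2.DIST_L2,0,.01,.01).ravel())
E
```

```text
clock: 7.88
position: [0.4179, -0.2631, 0.1304]
tool_rot: [-3.141, 0.001, -3.104]
force: [0.0, 1.0, -4.1]
grip_width: 0.026
finger_force: 108.6
7.88 p [ 0.4179 -0.2631  0.1304] rot [-3.1406e+00  8.0000e-04 -3.1037e+00] F [ 0.   1.  -4.1] M [-0.    0.22 -0.01] g 0.026 108.5542345046997 q [ 1.11  0.61 -0.91  2.    0.65  0.85  1.44]
top 1093
0.04 136 0.727 [-0.0316  0.0281]
0.045 131 0.717 [-0.0357  0.0311]
0.05 127 0.721 [-0.0394  0.0346]
0.055 123 0.724 [-0.0431  0.038 ]
0.06 124 0.725 [-0.0467  0.0414]
0.065 130 0.727 [-0.0504  0.0448]
0.07 137 0.728 [-0.0541  0.0482]
0.075 122 0.726 [-0.0579  0.0514]
0.08 63 0.727 [-0.0611  0.0544]
line [ 0.7384998  -0.6742537  -0.04864114  0.04313046]
scene 655
0.04 79 0.652 [-0.0338  0.0258]
0.045 76 0.663 [-0.0374  0.0292]
0.05 83 0.669 [-0.0412  0.0326]
0.055 81 0.675 [-0.0449  0.0359]
0.06 77 0.685 [-0.0484  0.0395]
0.065 76 0.686 [-0.0522  0.0427]
0.07 82 0.689 [-0.0559  0.0461]
0.075 81 0.706 [-0.0589  0.0502]
0.08 20 0.718 [-0.0608  0.0532]
line [ 0.70819443 -0.7060175  -0.05020987  0.04114907]
```

```bash
python3 -c "
from h import *
u=np.array([-np.cos(.735),np.sin(.735)]);h=np.array([.6114,-.0573])
print(h+.25*u);to([*(h+.25*u),.13],np.pi-.735)"
```

```text
[0.42594231 0.11034679]
w [-7.000e-04  1.200e-03  7.729e-01] d cm after turn [24.44 28.24  0.04]
```

```bash
python3 -m handwheel '[{"dx":0,"dy":0,"dz":0,"wx":0,"wy":0,"wz":0.129,"claw":0},{"dx":0,"dy":0,"dz":0,"wx":0,"wy":0,"wz":0.129,"claw":0},{"dx":0,"dy":0,"dz":0,"wx":0,"wy":0,"wz":0.129,"claw":0},{"dx":0,"dy":0,"dz":0,"wx":0,"wy":0,"wz":0.129,"claw":0},{"dx":0,"dy":0,"dz":0,"wx":0,"wy":0,"wz":0.129,"claw":0},{"dx":0,"dy":0,"dz":0,"wx":0,"wy":0,"wz":0.128,"claw":0},{"dx":1,"dy":1.1,"dz":0,"wx":0,"wy":0,"wz":0,"claw":0},{"dx":2,"dy":2.4,"dz":0,"wx":0,"wy":0,"wz":0,"claw":0}]'
python3 -m handwheel '[{"dx":3.5,"dy":4,"dz":0,"wx":0,"wy":0,"wz":0,"claw":0},{"dx":3.5,"dy":4,"dz":0,"wx":0,"wy":0,"wz":0,"claw":0},{"dx":3.5,"dy":4,"dz":0,"wx":0,"wy":0,"wz":0,"claw":0},{"dx":3.5,"dy":4,"dz":0,"wx":0,"wy":0,"wz":0,"claw":0},{"dx":3.5,"dy":4,"dz":0,"wx":0,"wy":0,"wz":0,"claw":0},{"dx":2.44,"dy":3,"dz":0,"wx":0,"wy":0,"wz":0,"claw":0},{"dx":1.5,"dy":1.74,"dz":0,"wx":0,"wy":0,"wz":0,"claw":0},{"dx":0,"dy":0,"dz":0,"wx":0,"wy":0,"wz":0,"claw":0}]'
python3 - <<'E'
from h import *
show()
u=np.array([-np.cos(.735),np.sin(.735)]);h=np.array([.6114,-.0573])
to([*(h+.25*u),.053],np.pi-.735)
s,x,R=st()
for n in('top','scene'):
    f=cam(n); pickle.dump(f,open(n+'1.pkl','wb'))
    a=np.array([*( -u),0]); 
    for l in(.15,): print(n,'predicted mouth px',proj(f,x+a*l+[0,0,.009]),'tip',proj(f,[*(h+.085*u),.06]))
    c=proj(f,x+a*.15).astype(int); o=c-[60,50]; print('crop origin',o)
    cv2.imwrite(f'pics/i_{n}.png',cv2.resize(f['frame'][o[1]:o[1]+100,o[0]:o[0]+120],None,fx=5,fy=5,interpolation=2))
i=[cv2.imread(f'pics/i_{n}.png') for n in('top','scene')]; cv2.imwrite('pics/i.png',cv2.resize(np.vstack(i),None,fx=.6,fy=.6,interpolation=cv2.INTER_AREA))
E
```

```text
clock: 8.88
position: [0.4185, -0.2159, 0.1289]
tool_rot: [-3.141, -0.001, 2.408]
force: [1.1, 0.3, -4.6]
grip_width: 0.0257
finger_force: 108.5
clock: 9.88
position: [0.4249, 0.113, 0.1293]
tool_rot: [3.141, -0.001, 2.413]
force: [1.3, -1.8, -4.2]
grip_width: 0.0258
finger_force: 108.6
9.88 p [0.4249 0.113  0.1293] rot [ 3.1414e+00 -1.2000e-03  2.4129e+00] F [ 1.3 -1.8 -4.2] M [ 0.13  0.18 -0.01] g 0.0258 108.63389432430267 q [ 0.21  0.49 -0.77  2.13  0.52  0.71 -0.07]
w [ 0.0002 -0.0012  0.0063] d cm after turn [-0.26 -0.12  7.63]
top predicted mouth px [242.27216228 171.59122323] tip [247.62677499 169.04777855]
crop origin [182 121]
scene predicted mouth px [258.46145373 189.81224691] tip [251.483635   206.96273393]
crop origin [198 141]
```

View pics/i.png

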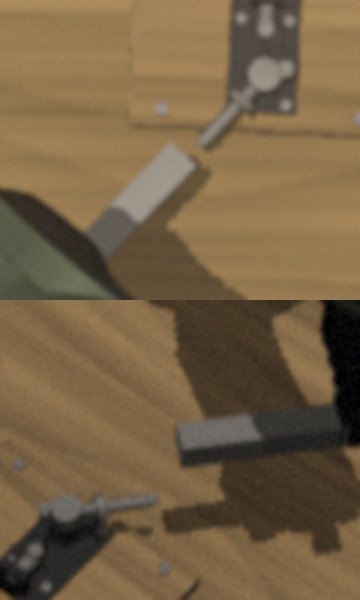

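The top view (upper half) shows the tube mouth at crop (184,153), just short of the handle tip at (203,145) and nearly in line with it. The scene view shows the tube level, mouth at (180,445), above the tip at (157,500). I measure the tube's line numerically.

Run:
```python
from h import *
f=pickle.load(open('top1.pkl','rb')); im=cv2.resize(f['frame'],None,fx=4,fy=4,interpolation=cv2.INTER_CUBIC); hsv=cv2.cvtColor(im,cv2.COLOR_BGR2HSV).astype(int)
s,x,R=st(); a=np.array([np.cos(-.7287),np.sin(-.7287)]); b=np.array([-a[1],a[0]]); z=x[2]+.023
P=[]
for v in range(4*160,4*215):
    for u in range(4*200,4*255):
        w=ray(f,((u+.5)/4-.5,(v+.5)/4-.5),z)[:2]-x[:2]; l,m=w@a,w@b
        if .05<l<.175 and abs(m)<.03: P.append([l,m,*hsv[v,u]])
P=np.array(P)
g=P[(P[:,3]<62)&(P[:,4]>90)]
for l in np.arange(.08,.17,.005):
    q=g[(g[:,0]>=l)&(g[:,0]<l+.005)]
    if len(q)>5: print(round(l,3),len(q),'mid',((q[:,1].min()+q[:,1].max())/2*1e3).round(1),'mean',(q[:,1].mean()*1e3).round(1),'width',(np.ptp(q[:,1])*1e3).round(1))
q=g[abs(g[:,1])<.008]; print('mouth l',q[:,0].max())
# pitch from scene: steel top edge points by hand (crop scale 3)
S=pickle.load(open('scene1.pkl','rb'))
o=np.array([198,141]); 
for n,c in(('mouth near-bottom',(182,466)),('mouth near-top',(180,452)),('mouth far-top',(178,425))):
    X=o+np.array([c[0]/3,(c[1]-300)/3]); print(n,X)
for l,m,zz in((.15,.014,-.014),(.15,.014,.014),(.15,-.014,.014)):
    for sg in(1,-1): print(l,m*sg,zz,proj(S,[*(x[:2]+a*l+b*m*sg),x[2]+.009+zz]))
```

```text
0.08 393 mid -0.1 mean -0.1 width 28.8
0.085 404 mid -0.7 mean -0.6 width 29.8
0.09 398 mid -1.1 mean -0.9 width 29.2
0.095 401 mid -1.0 mean -1.1 width 29.2
0.1 395 mid -1.3 mean -1.4 width 28.8
0.105 394 mid -1.5 mean -1.4 width 28.9
0.11 398 mid -1.3 mean -1.3 width 28.9
0.115 399 mid -1.4 mean -1.5 width 29.2
0.12 397 mid -1.8 mean -1.7 width 28.9
0.125 398 mid -1.7 mean -1.8 width 29.3
0.13 399 mid -1.5 mean -1.6 width 29.2
0.135 403 mid -1.5 mean -1.6 width 29.7
0.14 397 mid -1.5 mean -1.6 width 29.4
0.145 223 mid -1.8 mean -3.4 width 28.8
0.16 40 mid -6.5 mean -6.3 width 6.4
0.165 121 mid -6.3 mean -6.5 width 9.1
mouth l 0.17488587002473155
mouth near-bottom [258.66666667 196.33333333]
mouth near-top [258.         191.66666667]
mouth far-top [257.33333333 182.66666667]
0.15 0.014 -0.014 [258.73159318 197.1607838 ]
0.15 -0.014 -0.014 [256.65820535 188.52930921]
0.15 0.014 0.014 [258.95252996 190.96210196]
0.15 -0.014 0.014 [256.83728551 182.24801827]
0.15 -0.014 0.014 [256.83728551 182.24801827]
0.15 0.014 0.014 [258.95252996 190.96210196]
```

```bash
python3 -m handwheel '[{"dx":0,"dy":-0.1,"dz":1,"wx":0,"wy":0,"wz":0,"claw":0},{"dx":0,"dy":0,"dz":2,"wx":0,"wy":0,"wz":0,"claw":0},{"dx":0,"dy":0,"dz":2,"wx":0,"wy":0,"wz":0,"claw":0},{"dx":0,"dy":0,"dz":1.8,"wx":0,"wy":0,"wz":0,"claw":0},{"dx":0,"dy":0,"dz":1,"wx":0,"wy":0,"wz":0,"claw":0},{"dx":0,"dy":0,"dz":0,"wx":0,"wy":0,"wz":0,"claw":0},{"dx":0,"dy":0,"dz":0,"wx":0,"wy":0,"wz":0,"claw":0}]'
cat > m.py <<'E'
from h import *
f=cam('top'); im=cv2.resize(f['frame'],None,fx=4,fy=4,interpolation=cv2.INTER_CUBIC); hsv=cv2.cvtColor(im,cv2.COLOR_BGR2HSV).astype(int)
s,x,R=st(); show(); Y=s['tool_rot'][2]-np.pi; a=np.array([np.cos(Y),np.sin(Y)]); b=np.array([-a[1],a[0]])
hub=np.array([.6114,-.0573])-x[:2]; print('hub l,m',hub@a,hub@b)
for nm,z in(('tube',x[2]+.023),('handle',.063)):
    c=proj(f,[*(x[:2]+a*.17),z]).astype(int);P=[]
    for v in range(4*c[1]-200,4*c[1]+200):
        for u in range(4*c[0]-200,4*c[0]+200):
            if hsv[v,u,1]<62 and hsv[v,u,2]>90:
                w=ray(f,((u+.5)/4-.5,(v+.5)/4-.5),z)[:2]-x[:2]; P.append([w@a,w@b])
    P=np.array(P); P=P[abs(P[:,1])<.025]
    for l in (np.arange(.09,.16,.01) if nm=='tube' else np.arange(.14,.23,.01)):
        q=P[(P[:,0]>=l)&(P[:,0]<l+.01)]
        if len(q)>5: print(nm,round(l,3),len(q),(q[:,1].mean()*1e3).round(1),(np.ptp(q[:,1])*1e3).round(1))
f=cam('scene'); c=proj(f,[*(x[:2]+a*.16),.06]).astype(int); print(c); cv2.imwrite('pics/s.png',cv2.resize(f['frame'][c[1]-40:c[1]+40,c[0]-50:c[0]+50],None,fx=7,fy=7,interpolation=2))
E
python3 m.py
```

```text
clock: 10.85
position: [0.4253, 0.1099, 0.0521]
tool_rot: [3.141, 0.0, 2.407]
force: [0.5, 0.9, -4.7]
grip_width: 0.0259
finger_force: 108.6
10.9 p [0.4254 0.1099 0.0522] rot [3.1410e+00 5.0000e-04 2.4067e+00] F [-1.   0.8 -2.8] M [0.11 0.17 0.04] g 0.0263 108.58553767204285 q [ 0.1   0.62 -0.63  2.18  0.71  0.55 -0.23]
hub l,m 0.2501102693897108 0.0006344289298545342
tube 0.09 708 -2.3 29.6
tube 0.1 704 -2.7 29.6
tube 0.11 704 -3.0 29.6
tube 0.12 697 -3.2 29.4
tube 0.13 689 -3.4 28.9
tube 0.14 625 -3.8 28.6
tube 0.16 69 -1.1 8.7
handle 0.14 646 -3.1 28.9
handle 0.15 6 -8.4 4.6
handle 0.16 56 -0.4 7.9
handle 0.17 239 -0.2 11.2
handle 0.18 254 -0.3 11.2
handle 0.19 257 -0.8 11.2
handle 0.2 255 -0.3 12.2
handle 0.21 436 0.6 26.0
handle 0.22 445 1.0 45.6
[253 206]
```

View pics/s.png

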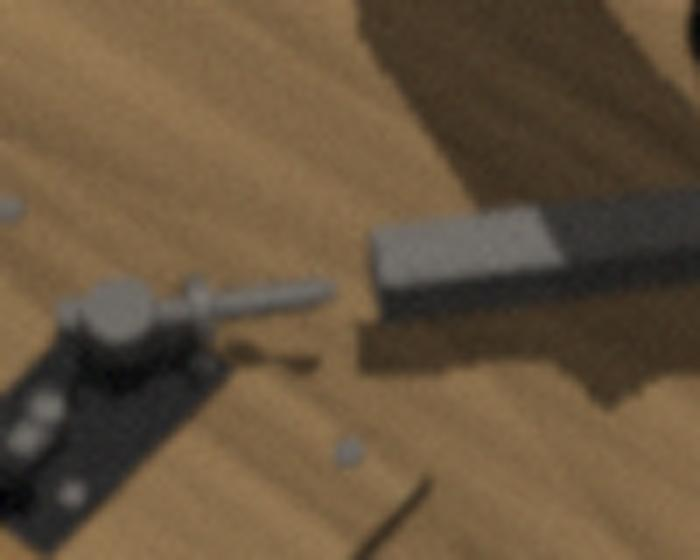

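The scene view shows the tip at crop (330,292) pointing into the tube mouth, whose centre is near (376,276), slightly high and to one side. I correct 0.03 rad of yaw and 1.5 mm of height, then slide on.

```bash
python3 -m handwheel '[{"dx":0,"dy":-0.05,"dz":0.15,"wx":0,"wy":0,"wz":-0.03,"claw":0},{"dx":0,"dy":0,"dz":0,"wx":0,"wy":0,"wz":0,"claw":0},{"dx":-1.2,"dy":-0.036,"dz":0,"wx":0,"wy":0,"wz":0,"claw":0},{"dx":-1.2,"dy":-0.036,"dz":0,"wx":0,"wy":0,"wz":0,"claw":0},{"dx":0,"dy":0,"dz":0,"wx":0,"wy":0,"wz":0,"claw":0}]'; python3 m.py
```

```text
clock: 11.58
position: [0.4434, 0.0925, 0.0501]
tool_rot: [3.142, 0.0, 2.435]
force: [0.4, 0.7, -4.6]
grip_width: 0.026
finger_force: 108.6
11.62 p [0.4428 0.093  0.0501] rot [ 3.1415e+00 -2.0000e-04  2.4356e+00] F [-0.7  1.  -4.9] M [0.15 0.17 0.01] g 0.0259 108.58604550361633 q [ 0.15  0.64 -0.63  2.15  0.71  0.57 -0.15]
hub l,m 0.22579960685142642 -0.005026991012563744
tube 0.09 695 -2.8 29.3
tube 0.1 694 -2.7 29.5
tube 0.11 700 -2.9 29.6
tube 0.12 695 -3.2 29.5
tube 0.13 693 -3.5 29.3
tube 0.14 683 -3.6 29.7
tube 0.15 302 -4.3 21.7
tube 0.16 261 -5.1 11.4
handle 0.14 686 -3.0 30.0
handle 0.15 321 -3.6 24.2
handle 0.16 260 -4.6 11.5
handle 0.17 250 -4.8 11.0
handle 0.18 279 -4.4 14.1
handle 0.19 545 -3.8 27.7
handle 0.2 316 -4.3 39.4
handle 0.21 533 -4.5 40.2
handle 0.22 747 -4.7 32.7
[244 208]
```

```bash
python3 -m handwheel '[{"dx":-0.8,"dy":-0.04,"dz":0,"wx":0,"wy":0,"wz":0,"claw":0},{"dx":-0.8,"dy":-0.04,"dz":0,"wx":0,"wy":0,"wz":0,"claw":0},{"dx":-0.8,"dy":-0.02,"dz":0,"wx":0,"wy":0,"wz":0,"claw":0},{"dx":-0.8,"dy":-0.02,"dz":0,"wx":0,"wy":0,"wz":0,"claw":0},{"dx":-0.3,"dy":0,"dz":0,"wx":0,"wy":0,"wz":0,"claw":0},{"dx":0,"dy":0,"dz":0,"wx":0,"wy":0,"wz":0,"claw":0},{"dx":0,"dy":0,"dz":0,"wx":0,"wy":0,"wz":0,"claw":0}]'; python3 m.py
```

```text
clock: 12.55
position: [0.4683, 0.0701, 0.0502]
tool_rot: [-3.142, -0.0, 2.437]
force: [-0.3, -0.3, -4.6]
grip_width: 0.0256
finger_force: 108.6
12.6 p [0.4683 0.0701 0.0502] rot [-3.1416e+00 -1.0000e-04  2.4373e+00] F [-0.2  0.6 -4.9] M [0.15 0.16 0.05] g 0.0263 108.59034597873688 q [ 0.21  0.66 -0.64  2.1   0.7   0.6  -0.06]
hub l,m 0.19153165273007292 -0.004425668748780254
tube 0.09 693 -2.5 29.6
tube 0.1 703 -2.7 30.0
tube 0.11 705 -2.6 30.2
tube 0.12 693 -3.1 29.6
tube 0.13 699 -3.4 29.6
tube 0.14 644 -3.2 29.0
tube 0.15 450 -4.0 24.9
tube 0.16 443 -3.5 27.1
handle 0.14 655 -2.8 29.3
handle 0.15 436 -3.3 24.8
handle 0.16 472 -3.0 36.1
handle 0.17 345 -3.6 38.2
handle 0.18 670 -4.0 32.2
handle 0.19 751 -4.0 32.7
handle 0.2 645 -8.6 34.1
handle 0.21 398 -1.7 49.7
handle 0.22 296 18.5 13.8
[232 210]
```

View pics/s.png

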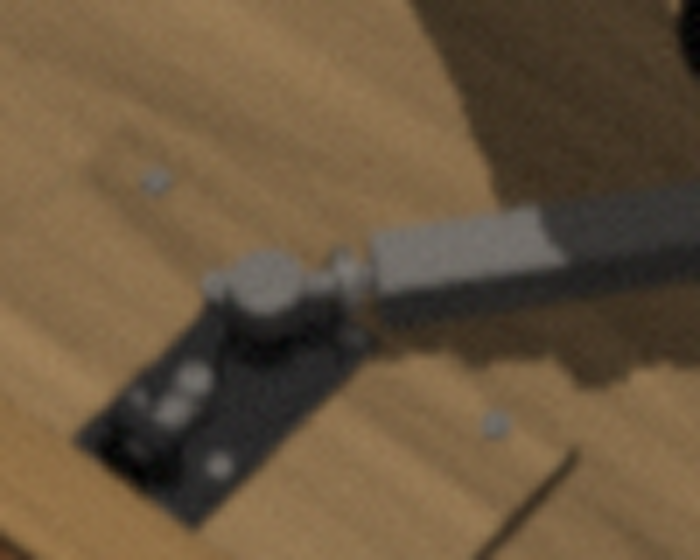

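The mouth at crop (375,265) is now about 7 mm short of the collar at (350,275). I close in gently, watching the force.

```bash
python3 -m handwheel '[{"dx":-0.2,"dy":0,"dz":0,"wx":0,"wy":0,"wz":0,"claw":0},{"dx":-0.2,"dy":-0.01,"dz":0,"wx":0,"wy":0,"wz":0,"claw":0},{"dx":-0.1,"dy":0,"dz":0,"wx":0,"wy":0,"wz":0,"claw":0},{"dx":0,"dy":0,"dz":0,"wx":0,"wy":0,"wz":0,"claw":0}]'; python3 -m handwheel '[{"dx":-0.1,"dy":0,"dz":0,"wx":0,"wy":0,"wz":0,"claw":0},{"dx":0,"dy":0,"dz":0,"wx":0,"wy":0,"wz":0,"claw":0}]'; python3 -m handwheel '[{"dx":-0.1,"dy":0,"dz":0,"wx":0,"wy":0,"wz":0,"claw":0},{"dx":0,"dy":0,"dz":0,"wx":0,"wy":0,"wz":0,"claw":0}]'
```

```text
clock: 13.15
position: [0.4723, 0.0665, 0.0502]
tool_rot: [-3.142, -0.0, 2.437]
force: [0.4, 0.1, -4.5]
grip_width: 0.0258
finger_force: 108.6
clock: 13.4
position: [0.473, 0.0659, 0.0502]
tool_rot: [3.142, 0.0, 2.437]
force: [0.3, -0.7, -3.6]
grip_width: 0.0259
finger_force: 108.6
clock: 13.65
position: [0.4736, 0.0654, 0.0502]
tool_rot: [-3.142, -0.0, 2.437]
force: [-1.0, 1.7, -4.3]
grip_width: 0.026
finger_force: 108.6
```

```bash
python3 -m handwheel '[{"dx":-0.1,"dy":0,"dz":0,"wx":0,"wy":0,"wz":0,"claw":0},{"dx":0,"dy":0,"dz":0,"wx":0,"wy":0,"wz":0,"claw":0}]'; python3 -m handwheel '[{"dx":-0.05,"dy":0,"dz":0,"wx":0,"wy":0,"wz":0,"claw":0},{"dx":0,"dy":0,"dz":0,"wx":0,"wy":0,"wz":0,"claw":0}]' |grep force; python3 -c "
from h import *
for i in range(4): cam('top'); show()"
```

```text
clock: 13.9
position: [0.4736, 0.0653, 0.05]
tool_rot: [-3.141, -0.002, 2.438]
force: [-6.9, 5.7, -3.7]
grip_width: 0.0259
finger_force: 108.8
force: [-9.2, 7.3, -3.0]
finger_force: 108.8
14.2 p [0.4736 0.0652 0.05  ] rot [-3.1411e+00 -2.1000e-03  2.4378e+00] F [-9.6  7.9 -2.6] M [ 1.66  2.03 -0.19] g 0.0257 108.84952068328857 q [ 0.22  0.67 -0.64  2.08  0.7   0.61 -0.04]
14.25 p [0.4736 0.0652 0.05  ] rot [-3.1411e+00 -2.1000e-03  2.4379e+00] F [-9.7  7.3 -2.5] M [ 1.64  2.01 -0.16] g 0.0261 108.85111212730408 q [ 0.22  0.67 -0.64  2.08  0.7   0.61 -0.04]
14.3 p [0.4737 0.0653 0.05  ] rot [-3.1411e+00 -2.0000e-03  2.4379e+00] F [-9.3  7.  -3. ] M [ 1.65  1.98 -0.17] g 0.026 108.85167896747589 q [ 0.22  0.67 -0.64  2.08  0.7   0.61 -0.04]
14.35 p [0.4736 0.0653 0.05  ] rot [-3.1411e+00 -2.1000e-03  2.4379e+00] F [-9.1  8.4 -2.8] M [ 1.63  2.02 -0.14] g 0.026 108.85256946086884 q [ 0.22  0.67 -0.64  2.08  0.7   0.61 -0.04]
```

The collar contact is felt (12 N axial, and the TCP-to-pivot distance of 184 mm agrees), so the tube is home. I back off 1 mm and swing about the pivot (R = 0.1855 m).

```bash
python3 -m handwheel '[{"dx":0.12,"dy":0,"dz":0,"wx":0,"wy":0,"wz":0,"claw":0},{"dx":-0.01,"dy":-0.56,"dz":0,"wx":0,"wy":0,"wz":-0.03,"claw":0},{"dx":-0.03,"dy":-1.11,"dz":0,"wx":0,"wy":0,"wz":-0.06,"claw":0},{"dx":-0.03,"dy":-1.11,"dz":0,"wx":0,"wy":0,"wz":-0.06,"claw":0},{"dx":-0.03,"dy":-1.11,"dz":0,"wx":0,"wy":0,"wz":-0.06,"claw":0},{"dx":0,"dy":0,"dz":0,"wx":0,"wy":0,"wz":0,"claw":0}]' 115
cat > n.py <<'E'
from h import *
show(); s,x,R=st(); h=np.array([.6114,-.0573]); w=x[:2]-h; F=np.array(s['force']); print('R',np.hypot(*w),'az q',np.arctan2(w[1],w[0])%(2*np.pi)-(np.pi-.727),'yaw q',s['tool_rot'][2]%(2*np.pi)-2.437,'Frad',F[:2]@w/np.hypot(*w),'Ftan',(w[0]*F[1]-w[1]*F[0])/np.hypot(*w))
E
python3 n.py
```

```text
clock: 15.1
position: [0.4503, 0.0347, 0.0501]
tool_rot: [3.14, -0.003, 2.652]
force: [-12.4, 17.5, -2.7]
grip_width: 0.0255
finger_force: 112.9
15.1 p [0.4503 0.0347 0.0501] rot [ 3.1399e+00 -2.6000e-03  2.6520e+00] F [-12.4  17.5  -2.7] M [3.59 2.67 1.09] g 0.0255 112.94154167175293 q [ 0.32  0.66 -0.69  2.15  0.76  0.6   0.16]
R 0.18550258161688096 az q 0.2079448793868326 yaw q 0.2150355575719689 Frad 19.41911852809315 Ftan -9.088540985098513
```

```bash
python3 -m handwheel '[{"dx":0.3,"dy":0,"dz":0,"wx":0,"wy":0,"wz":0,"claw":0},{"dx":0,"dy":0,"dz":0,"wx":0,"wy":0,"wz":0,"claw":0}]'>/dev/null; python3 n.py;  python3 -m handwheel '[{"dx":0.0,"dy":-0.93,"dz":0,"wx":0,"wy":0,"wz":-0.05,"claw":0},{"dx":0,"dy":-0.93,"dz":0,"wx":0,"wy":0,"wz":-0.05,"claw":0},{"dx":0,"dy":0,"dz":0,"wx":0,"wy":0,"wz":0,"claw":0}]' >/dev/null; python3 n.py
```

```text
15.35 p [0.4497 0.0353 0.0504] rot [3.1399e+00 5.0000e-04 2.6492e+00] F [-0.2  6.  -4.6] M [1.41 0.23 0.62] g 0.026 112.80234396457672 q [ 0.32  0.65 -0.69  2.15  0.76  0.59  0.15]
R 0.18632069933108886 az q 0.20716193952849915 yaw q 0.21224348805061188 Frad 3.2037753616075513 Ftan -5.12318324349675
15.72 p [0.4412 0.0186 0.0504] rot [3.1394e+00 5.0000e-04 2.7502e+00] F [-0.7  9.  -5.4] M [2.16 0.37 0.9 ] g 0.0263 112.97399640083313 q [ 0.37  0.65 -0.71  2.18  0.78  0.59  0.26]
R 0.18637586576987933 az q 0.307469113217266 yaw q 0.31317724701761396 Frad 4.3430542673600865 Ftan -7.907976275180069
```

```bash
python3 -m handwheel '[{"dx":-0.02,"dy":-1.11,"dz":0,"wx":0,"wy":0,"wz":-0.06,"claw":0},{"dx":-0.02,"dy":-1.11,"dz":0,"wx":0,"wy":0,"wz":-0.06,"claw":0},{"dx":-0.02,"dy":-1.11,"dz":0,"wx":0,"wy":0,"wz":-0.06,"claw":0},{"dx":-0.02,"dy":-1.11,"dz":0,"wx":0,"wy":0,"wz":-0.06,"claw":0}]' >/dev/null; python3 n.py;  python3 -m handwheel '[{"dx":-0.02,"dy":-1.11,"dz":0,"wx":0,"wy":0,"wz":-0.06,"claw":0},{"dx":-0.02,"dy":-1.11,"dz":0,"wx":0,"wy":0,"wz":-0.06,"claw":0},{"dx":-0.02,"dy":-1.11,"dz":0,"wx":0,"wy":0,"wz":-0.06,"claw":0},{"dx":-0.02,"dy":-1.11,"dz":0,"wx":0,"wy":0,"wz":-0.06,"claw":0}]' >/dev/null; python3 n.py
```

```text
16.23 p [ 0.4277 -0.0233  0.0502] rot [ 3.1394e+00 -6.0000e-04  2.9924e+00] F [-6.7 14.4 -4.5] M [3.01 1.62 0.86] g 0.0259 113.1954699754715 q [ 0.51  0.65 -0.76  2.2   0.84  0.6   0.54]
R 0.18680261671414725 az q 0.5438340088166678 yaw q 0.5553733864102952 Frad 9.178701116208105 Ftan -12.942774266957981
16.73 p [ 0.4242 -0.0678  0.0498] rot [ 3.1397e+00 -2.9000e-03 -3.0509e+00] F [-14.   14.   -1.9] M [2.83 2.95 0.83] g 0.0255 113.30376148223877 q [ 0.65  0.68 -0.82  2.2   0.87  0.64  0.85]
R 0.18747605766531675 az q 0.7831521075075925 yaw q 0.7953078465523311 Frad 13.222718817142034 Ftan -14.772544586448545
```

```bash
python3 -m handwheel '[{"dx":0.1,"dy":-0.74,"dz":0,"wx":0,"wy":0,"wz":-0.04,"claw":0},{"dx":0.05,"dy":-0.93,"dz":0,"wx":0,"wy":0,"wz":-0.05,"claw":0},{"dx":0.02,"dy":-0.93,"dz":0,"wx":0,"wy":0,"wz":-0.05,"claw":0},{"dx":0.02,"dy":-0.93,"dz":0,"wx":0,"wy":0,"wz":-0.05,"claw":0}]' >/dev/null; python3 n.py;  python3 -m handwheel '[{"dx":0,"dy":-0.93,"dz":0,"wx":0,"wy":0,"wz":-0.05,"claw":0},{"dx":0,"dy":-0.93,"dz":0,"wx":0,"wy":0,"wz":-0.05,"claw":0},{"dx":0,"dy":-0.93,"dz":0,"wx":0,"wy":0,"wz":-0.05,"claw":0}]' >/dev/null; python3 n.py
```

```text
17.23 p [ 0.4288 -0.1029  0.05  ] rot [ 3.1397e+00 -9.0000e-04 -2.8614e+00] F [-7. 13. -5.] M [2.51 1.55 0.99] g 0.026 113.22276949882507 q [ 0.75  0.7  -0.86  2.17  0.89  0.68  1.11]
R 0.1881611354755312 az q 0.9718175481702276 yaw q 0.9847891332095111 Frad 3.6883782382245047 Ftan -14.28258105746647
17.6 p [ 0.4374 -0.1299  0.0498] rot [ 3.140e+00 -1.900e-03 -2.712e+00] F [-8.9  8.5 -2.7] M [1.69 1.78 0.99] g 0.0259 113.22350263595581 q [ 0.82  0.73 -0.89  2.13  0.91  0.72  1.32]
R 0.18856028500870506 az q 1.1222078439279248 yaw q 1.1341553167994824 Frad 4.931098020771163 Ftan -11.297898977908531
```

```bash
python3 -m handwheel '[{"dx":0,"dy":-0.75,"dz":0,"wx":0,"wy":0,"wz":-0.04,"claw":0},{"dx":0,"dy":-0.75,"dz":0,"wx":0,"wy":0,"wz":-0.04,"claw":0}]' >/dev/null; python3 n.py;  python3 -m handwheel '[{"dx":0,"dy":-0.56,"dz":0,"wx":0,"wy":0,"wz":-0.03,"claw":0},{"dx":0,"dy":0,"dz":0,"wx":0,"wy":0,"wz":0,"claw":0}]' >/dev/null; python3 n.py; python3 -m handwheel '[{"dx":0,"dy":-0.37,"dz":0,"wx":0,"wy":0,"wz":-0.02,"claw":0},{"dx":0,"dy":0,"dz":0,"wx":0,"wy":0,"wz":0,"claw":0}]' >/dev/null; python3 n.py
```

```text
17.85 p [ 0.4436 -0.1438  0.0498] rot [ 3.1401e+00 -2.5000e-03 -2.6327e+00] F [-9.3  4.5 -3.3] M [1.14 2.06 0.99] g 0.0258 113.30870747566223 q [ 0.85  0.75 -0.9   2.11  0.91  0.75  1.42]
R 0.18877117616141426 az q 1.2030801913555598 yaw q 1.213460764221447 Frad 6.220158206409914 Ftan -8.2878880888643
18.1 p [ 0.4467 -0.1493  0.0498] rot [ 3.1408e+00 -2.3000e-03 -2.6049e+00] F [-8.7  1.7 -2.5] M [0.34 1.55 0.64] g 0.0256 113.50016176700592 q [ 0.86  0.76 -0.91  2.09  0.91  0.76  1.46]
R 0.18867580842466625 az q 1.2362886390209256 yaw q 1.2412683334532235 Frad 6.748110676507443 Ftan -5.690812073786074
18.35 p [ 0.4486 -0.1526  0.0498] rot [ 3.1411e+00 -2.4000e-03 -2.5853e+00] F [-7.3  0.6 -3. ] M [0.   1.53 0.46] g 0.0259 113.55129718780518 q [ 0.87  0.76 -0.91  2.09  0.91  0.76  1.49]
R 0.1886441649060065 az q 1.256891169847397 yaw q 1.2608891868506862 Frad 5.993343266880379 Ftan -4.237776737316021
```

```bash
for i in 1; do python3 -m handwheel '[{"dx":0,"dy":-0.37,"dz":0,"wx":0,"wy":0,"wz":-0.02,"claw":0},{"dx":0,"dy":0,"dz":0,"wx":0,"wy":0,"wz":0,"claw":0}]' >/dev/null; python3 n.py; done; python3 -m handwheel '[{"dx":0,"dy":-0.37,"dz":0,"wx":0,"wy":0,"wz":-0.02,"claw":0},{"dx":0,"dy":0,"dz":0,"wx":0,"wy":0,"wz":0,"claw":0}]' >/dev/null; python3 n.py
python3 - <<'E'
from h import *
f=cam('top'); cv2.imwrite('pics/t2.png',cv2.resize(f['frame'][75:195,210:340],None,fx=4.6,fy=4.6,interpolation=2))
E
```

```text
18.6 p [ 0.4508 -0.156   0.0499] rot [ 3.1415e+00 -2.2000e-03 -2.5658e+00] F [-5.3 -1.3 -4.3] M [-0.29  1.19  0.19] g 0.026 113.70293319225311 q [ 0.88  0.77 -0.91  2.08  0.92  0.77  1.52]
R 0.18853781474075537 az q 1.2781719686417174 yaw q 1.2804011914791418 Frad 5.193944427809961 Ftan -1.6222441183040652
18.85 p [ 0.4532 -0.1592  0.05  ] rot [-3.1413e+00 -1.6000e-03 -2.5469e+00] F [-4.5 -2.6 -3.9] M [-0.77  1.08 -0.13] g 0.0258 113.98941814899445 q [ 0.88  0.77 -0.92  2.07  0.92  0.78  1.54]
R 0.1881271044400197 az q 1.2992493982538345 yaw q 1.2992841102168073 Frad 5.200227009325045 Ftan -0.2315191348287597
```

View pics/t2.png

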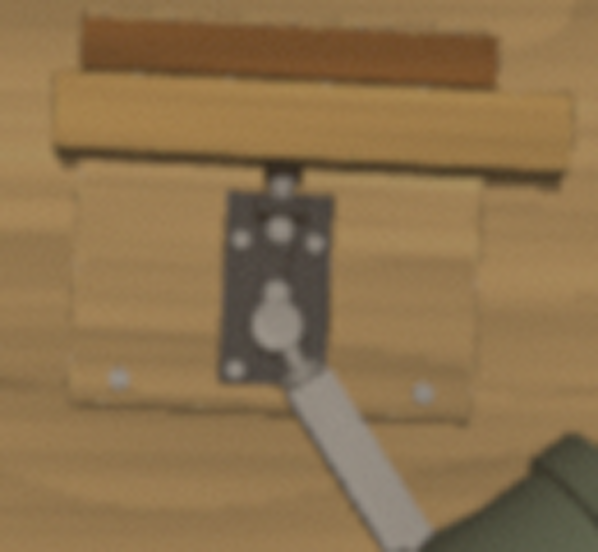

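The board appears to be up against the fence, with the hub at crop (277,325) and the tube mouth at (310,385). The tangential force has died away, so I go on in fine steps to make sure the handle has passed over.

```bash
python3 -m handwheel '[{"dx":0.05,"dy":-0.19,"dz":0,"wx":0,"wy":0,"wz":-0.01,"claw":0},{"dx":0,"dy":0,"dz":0,"wx":0,"wy":0,"wz":0,"claw":0}]' >/dev/null; python3 n.py;python3 -m handwheel '[{"dx":0,"dy":-0.19,"dz":0,"wx":0,"wy":0,"wz":-0.01,"claw":0},{"dx":0,"dy":0,"dz":0,"wx":0,"wy":0,"wz":0,"claw":0}]' >/dev/null; python3 n.py
```

```text
19.15 p [ 0.454  -0.1606  0.0501] rot [ 3.1416e+00 -1.2000e-03 -2.5368e+00] F [-4.8 -4.2 -3.6] M [-0.89  1.19 -0.03] g 0.0258 113.91807496547699 q [ 0.89  0.77 -0.92  2.07  0.92  0.78  1.56]
R 0.1882658587029239 az q 1.307683289483439 yaw q 1.309424645021807 Frad 6.283708976749301 Ftan 0.9178453190996595
19.4 p [ 0.4548 -0.1621  0.05  ] rot [ 3.1413e+00 -1.6000e-03 -2.5266e+00] F [-5.3 -2.5 -3.8] M [-0.77  1.43  0.03] g 0.0257 113.8278740644455 q [ 0.89  0.78 -0.92  2.06  0.92  0.78  1.57]
R 0.18840332892194575 az q 1.3168848359071674 yaw q 1.3195650459214132 Frad 5.77804615004167 Ftan -0.8903941503095305
```

```bash
python3 -m handwheel '[{"dx":0.05,"dy":-0.19,"dz":0,"wx":0,"wy":0,"wz":-0.01,"claw":0},{"dx":0,"dy":0,"dz":0,"wx":0,"wy":0,"wz":0,"claw":0}]' >/dev/null; python3 n.py;python3 -m handwheel '[{"dx":0,"dy":-0.19,"dz":0,"wx":0,"wy":0,"wz":-0.01,"claw":0},{"dx":0,"dy":0,"dz":0,"wx":0,"wy":0,"wz":0,"claw":0}]' >/dev/null; python3 n.py
```

```text
19.65 p [ 0.4557 -0.1637  0.0501] rot [ 3.1413e+00 -1.0000e-03 -2.5162e+00] F [-5.  -1.5 -5.3] M [-0.44  1.34  0.23] g 0.026 113.68474245071411 q [ 0.89  0.78 -0.92  2.06  0.92  0.78  1.58]
R 0.18852633576870462 az q 1.3263836096720114 yaw q 1.3299905974091257 Frad 4.96854534696571 Ftan -1.628088729988175
19.9 p [ 0.4567 -0.1652  0.05  ] rot [ 3.1411e+00 -1.3000e-03 -2.5060e+00] F [-5.9 -1.7 -4.4] M [-0.38  1.49  0.34] g 0.0255 113.62493097782135 q [ 0.9   0.78 -0.93  2.06  0.92  0.79  1.6 ]
R 0.18861088238933663 az q 1.335745353658238 yaw q 1.340147315846703 Frad 5.811361148682008 Ftan -2.0339162484508373
```

```bash
python3 -m handwheel '[{"dx":0,"dy":-0.19,"dz":0,"wx":0,"wy":0,"wz":-0.01,"claw":0},{"dx":0,"dy":0,"dz":0,"wx":0,"wy":0,"wz":0,"claw":0}]' >/dev/null; python3 n.py;python3 -m handwheel '[{"dx":0,"dy":-0.19,"dz":0,"wx":0,"wy":0,"wz":-0.01,"claw":0},{"dx":0,"dy":0,"dz":0,"wx":0,"wy":0,"wz":0,"claw":0}]' >/dev/null; python3 n.py
```

```text
20.15 p [ 0.4575 -0.1665  0.0499] rot [ 3.1406e+00 -1.6000e-03 -2.4958e+00] F [-8.7 -0.6 -3.7] M [-0.25  1.75  0.4 ] g 0.0262 113.61332416534424 q [ 0.9   0.78 -0.93  2.05  0.92  0.79  1.61]
R 0.18870509889384615 az q 1.344307888478264 yaw q 1.3503570694281373 Frad 7.4701989860694225 Ftan -4.524875594312603
20.4 p [ 0.4584 -0.1677  0.0498] rot [ 3.1400e+00 -1.7000e-03 -2.4856e+00] F [-9.1  1.9 -3.2] M [0.27 2.14 0.46] g 0.0257 113.62668335437775 q [ 0.9   0.79 -0.93  2.05  0.92  0.8   1.62]
R 0.18870049238704786 az q 1.352093795546455 yaw q 1.3605996319339506 Frad 6.290508027807931 Ftan -6.839523488992131
```

The force now rises against the stop, so the handle is over. I ease back to the middle of the play.

```bash
python3 -m handwheel '[{"dx":0.0,"dy":0.56,"dz":0,"wx":0,"wy":0,"wz":0.03,"claw":0},{"dx":0.1,"dy":0.37,"dz":0,"wx":0,"wy":0,"wz":0.02,"claw":0},{"dx":0.05,"dy":0.3,"dz":0,"wx":0,"wy":0,"wz":0.02,"claw":0},{"dx":0,"dy":0,"dz":0,"wx":0,"wy":0,"wz":0,"claw":0}]' >/dev/null; python3 n.py
cat > k.py <<'E'
from h import *
f=cam('top'); im=cv2.resize(f['frame'],None,fx=4,fy=4,interpolation=cv2.INTER_CUBIC); hsv=cv2.cvtColor(im,cv2.COLOR_BGR2HSV).astype(int)
s,x,R=st(); z=x[2]+.023; h=np.array([.6114,-.0573]); u=np.array([-np.cos(.507),-np.sin(.507)]); b=np.array([-u[1],u[0]])
c=proj(f,[*(h+.08*u),z]).astype(int); P=[]
for v in range(4*c[1]-180,4*c[1]+180):
    for w_ in range(4*c[0]-180,4*c[0]+180):
        if hsv[v,w_,1]<62 and hsv[v,w_,2]>90:
            w=ray(f,((w_+.5)/4-.5,(v+.5)/4-.5),z)[:2]-h; P.append([w@u,w@b])
P=np.array(P);P=P[abs(P[:,1])<.03]
for l in np.arange(.02,.17,.01):
    q=P[(P[:,0]>=l)&(P[:,0]<l+.01)]
    if len(q)>5: print(round(l,3),len(q),(q[:,1].mean()*1e3).round(1),(np.ptp(q[:,1])*1e3).round(1))
w=x[:2]-h; print('TCP l,m',w@u,w@b)
E
python3 k.py
```

```text
20.9 p [ 0.4514 -0.1589  0.0504] rot [-3.1412e+00  4.0000e-04 -2.5561e+00] F [-0.2  0.5 -4.8] M [-0.12  0.22 -0.04] g 0.0257 113.83102118968964 q [ 0.88  0.77 -0.92  2.08  0.92  0.77  1.53]
R 0.1895085330027798 az q 1.2925412787026995 yaw q 1.2901104380958577 Frad -0.12521126006621552 Ftan -0.5120540217147387
0.02 372 -0.5 25.7
0.03 593 -0.1 26.8
0.04 680 -0.4 29.7
0.05 683 0.1 29.5
0.06 687 1.0 30.0
0.07 702 1.8 30.2
0.08 682 2.0 29.3
0.09 681 2.7 29.3
0.1 688 3.3 29.3
0.11 694 3.9 29.8
0.12 681 4.4 29.1
0.13 683 5.1 29.1
0.14 681 5.6 29.4
0.15 109 5.9 22.1
TCP l,m 0.1892158666085759 0.011203254918583892
```

```bash
python3 -m handwheel '[{"dx":0.0,"dy":0.42,"dz":0,"wx":0,"wy":0,"wz":0.023,"claw":0},{"dx":0,"dy":0.42,"dz":0,"wx":0,"wy":0,"wz":0.022,"claw":0},{"dx":0.5,"dy":0.017,"dz":0,"wx":0,"wy":0,"wz":0,"claw":0},{"dx":1,"dy":0.034,"dz":0,"wx":0,"wy":0,"wz":0,"claw":0},{"dx":0,"dy":0,"dz":0,"wx":0,"wy":0,"wz":0,"claw":0}]' >/dev/null; python3 n.py; python3 k.py | tail -8
```

```text
21.57 p [ 0.4326 -0.16    0.0501] rot [-3.1416e+00 -9.0000e-04 -2.6021e+00] F [ 0.5  0.4 -5.2] M [-0.04  0.22 -0.05] g 0.0257 113.82539570331573 q [ 0.9   0.75 -0.91  2.12  0.92  0.74  1.48]
R 0.20623614428178086 az q 1.2482934175597489 yaw q 1.2440881216845217 Frad -0.6156117815504205 Ftan -0.12464306587634866
0.11 687 -1.2 29.0
0.12 683 -0.8 28.8
0.13 675 -0.9 28.6
0.14 680 -0.7 28.8
0.15 678 -0.7 28.4
0.16 664 -0.9 28.7
0.17 118 -5.1 19.2
TCP l,m 0.20556581471527058 0.002967981210509633
```

```bash
python3 -m handwheel '[{"dx":1,"dy":0.03,"dz":0,"wx":0,"wy":0,"wz":0,"claw":0},{"dx":1,"dy":0.03,"dz":0,"wx":0,"wy":0,"wz":0,"claw":0},{"dx":1,"dy":0.03,"dz":0,"wx":0,"wy":0,"wz":0,"claw":0},{"dx":1,"dy":0.03,"dz":0,"wx":0,"wy":0,"wz":0,"claw":0},{"dx":1,"dy":0.03,"dz":0,"wx":0,"wy":0,"wz":0,"claw":0},{"dx":0,"dy":0,"dz":0,"wx":0,"wy":0,"wz":0,"claw":0}]'
python3 - <<'E'
from h import *
show(); f=cam('top'); cv2.imwrite('pics/w.png',cv2.resize(f['frame'][75:250,210:400],None,fx=3.4,fy=3.4,interpolation=2))
E
```

```text
clock: 22.38
position: [0.3892, -0.1842, 0.0502]
tool_rot: [-3.142, -0.0, -2.602]
force: [0.2, 0.5, -4.7]
grip_width: 0.026
finger_force: 113.8
22.38 p [ 0.3892 -0.1842  0.0502] rot [-3.1416e+00 -5.0000e-04 -2.6022e+00] F [ 0.2  0.5 -4.7] M [-0.06  0.17 -0.04] g 0.026 113.83542001247406 q [ 0.99  0.71 -0.91  2.19  0.94  0.69  1.52]
```

View pics/w.png

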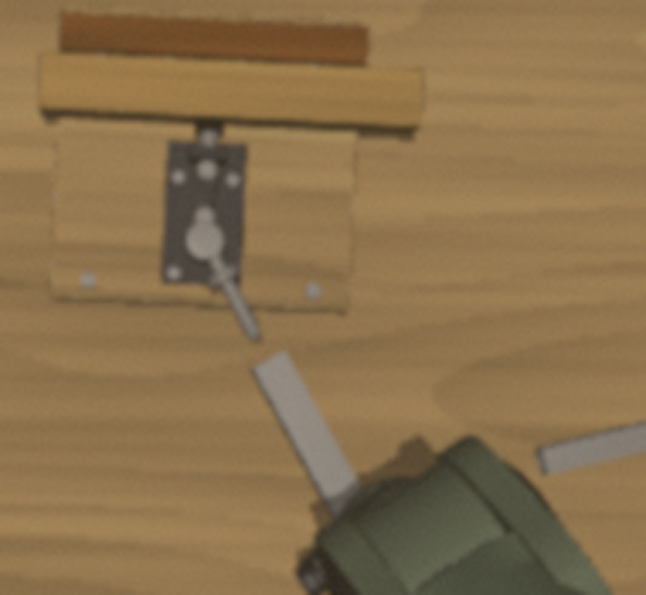

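The tube is off the handle, mouth at crop (272,362) with the tip at (258,338). The handle stays thrown, and the board lies parallel against the fence. I move aside and lay the tube down.

```bash
python3 -m handwheel '[{"dx":0.9,"dy":-0.8,"dz":0,"wx":0,"wy":0,"wz":0,"claw":0},{"dx":0.9,"dy":-1.4,"dz":0,"wx":0,"wy":0,"wz":0,"claw":0},{"dx":0,"dy":-1.4,"dz":0,"wx":0,"wy":0,"wz":0,"claw":0},{"dx":0,"dy":0,"dz":1,"wx":0,"wy":0,"wz":0,"claw":0},{"dx":0,"dy":0,"dz":1.5,"wx":0,"wy":0,"wz":0,"claw":0},{"dx":0,"dy":0,"dz":1,"wx":0,"wy":0,"wz":0,"claw":0},{"dx":0,"dy":0,"dz":0.5,"wx":0,"wy":0,"wz":0,"claw":0},{"dx":0,"dy":0,"dz":0,"wx":0,"wy":0,"wz":0,"claw":0}]'; python3 -m handwheel '[{"dx":0,"dy":0,"dz":0.2,"wx":0,"wy":0,"wz":0,"claw":0},{"dx":0,"dy":0,"dz":0.1,"wx":0,"wy":0,"wz":0,"claw":0},{"dx":0,"dy":0,"dz":0,"wx":0,"wy":0,"wz":0,"claw":0}]'
```

```text
clock: 23.42
position: [0.3929, -0.2235, 0.01]
tool_rot: [3.141, -0.0, -2.601]
force: [-0.9, 0.4, -4.3]
grip_width: 0.0261
finger_force: 113.9
clock: 23.8
position: [0.393, -0.2238, 0.0073]
tool_rot: [-3.141, 0.0, -2.601]
force: [0.3, -0.4, -4.2]
grip_width: 0.0262
finger_force: 113.9
```

```bash
python3 -m handwheel '[{"dx":0,"dy":0,"dz":0.1,"wx":0,"wy":0,"wz":0,"claw":0},{"dx":0,"dy":0,"dz":0.1,"wx":0,"wy":0,"wz":0,"claw":0},{"dx":0,"dy":0,"dz":0,"wx":0,"wy":0,"wz":0,"claw":0}]'; python3 -m handwheel '[{"dx":0,"dy":0,"dz":0.1,"wx":0,"wy":0,"wz":0,"claw":0},{"dx":0,"dy":0,"dz":0,"wx":0,"wy":0,"wz":0,"claw":0}]'
```

```text
clock: 24.18
position: [0.393, -0.2238, 0.0053]
tool_rot: [-3.141, -0.0, -2.601]
force: [-2.7, 0.6, 2.0]
grip_width: 0.0261
finger_force: 114.5
clock: 24.42
position: [0.393, -0.2239, 0.0052]
tool_rot: [-3.14, -0.001, -2.601]
force: [-10.2, 1.8, 37.4]
grip_width: 0.0261
finger_force: 119.1
```

```bash
python3 -m handwheel '[{"dx":0,"dy":0,"dz":-0.1,"wx":0,"wy":0,"wz":0,"claw":0},{"dx":0,"dy":0,"dz":0,"wx":0,"wy":0,"wz":0,"claw":35},{"dx":0,"dy":0,"dz":0,"wx":0,"wy":0,"wz":0,"claw":45},{"dx":0,"dy":0,"dz":0,"wx":0,"wy":0,"wz":0,"claw":60},{"dx":0,"dy":0,"dz":0,"wx":0,"wy":0,"wz":0,"claw":60},{"dx":0,"dy":0,"dz":-2,"wx":0,"wy":0,"wz":0,"claw":60},{"dx":0,"dy":0,"dz":-5,"wx":0,"wy":0,"wz":0,"claw":60},{"dx":0,"dy":0,"dz":-6,"wx":0,"wy":0,"wz":0,"claw":60}]' 40; python3 -m handwheel '[{"dx":2,"dy":-4,"dz":-3,"wx":0,"wy":0,"wz":0,"claw":60},{"dx":2,"dy":-5,"dz":-3,"wx":0,"wy":0,"wz":0,"claw":60},{"dx":0,"dy":-5,"dz":0,"wx":0,"wy":0,"wz":0,"claw":60},{"dx":0,"dy":-5,"dz":0,"wx":0,"wy":0,"wz":0,"claw":60},{"dx":0,"dy":0,"dz":0,"wx":0,"wy":0,"wz":0,"claw":60}]' >/dev/null
python3 - <<'E'
from h import *
show(); f=cam('top'); cv2.imwrite('pics/e.png',cv2.resize(f['frame'][75:295,210:450],None,fx=2.7,fy=2.7,interpolation=2))
E
```

```text
clock: 25.42
position: [0.3925, -0.2232, 0.1362]
tool_rot: [3.14, -0.0, -2.6]
force: [0.1, -2.1, 0.1]
grip_width: 0.0512
finger_force: 0.0
26.05 p [ 0.457  -0.4094  0.1943] rot [ 3.141e+00  8.000e-04 -2.604e+00] F [-0.5  0.7 -0.5] M [0.01 0.03 0.02] g 0.051 0.0 q [ 1.27  0.74 -1.02  1.63  0.68  1.16  2.19]
```

View pics/e.png

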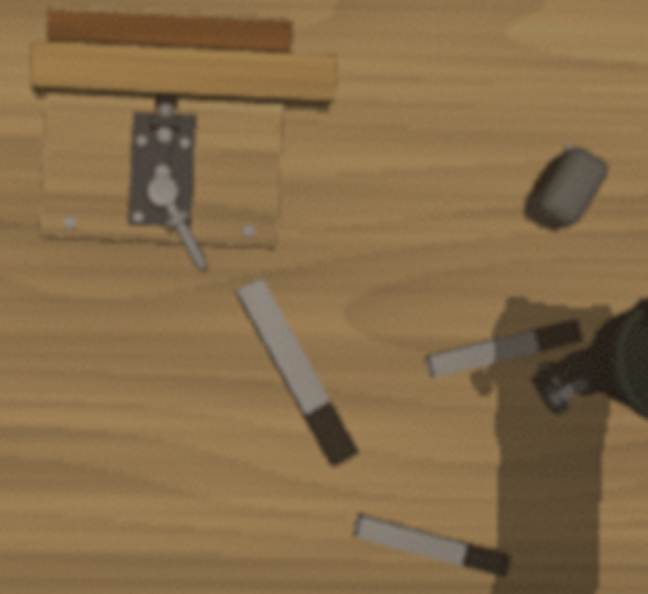

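The tube lies flat and clear of the jig, mouth at crop (252,285) and rear at (343,455). The handle is thrown, tip at (204,267), the board is on the fence, and nothing else has moved.

```bash
python3 -c "
from workcell import job_done
print(job_done())"
```

```text
the job is handed in; nothing more can be done
None
```

I clamped the board against the fence with the tube, laid the tube flat on the bench clear of the jig, and handed the job in at about 26 s. The hand-in gave no verdict; the forces and last picture show the handle on its stop, but the nose's force on the board could not be measured.

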